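# Unlatch the retainer holder and hold its arm raised

### The arm

A 7-joint arm with a two-finger parallel gripper is mounted at the origin on the work surface. World frame = base frame: x ahead of the robot, y to its left, z up, the work surface at z = 0. Lengths are in m, angles in rad, forces in N, time in s.
With the tool pointing down it reaches from about 0.4 to 0.875 m from the base axis. Payload 4.4 kg.
Tool frame: the origin (TCP) lies midway between the tips of the shut fingers; the grasp point (between the pads) lies 19 mm behind it (robot.grasp_offset is the z of the grasp point in the tool frame, in m); z points along the fingers, y is the direction in which the jaws open and shut (so a half turn about z gives the same grasp; the last joint's range is limited). The gripper opens to 85 mm and grips with 20 to 120 N. Pads are 22 mm wide; open, the fingers measure 114 mm over their backs; the gripper's body (76 mm by 85 mm) begins 54 mm behind the grasp point. The pads swing forward as they close: fully open they stand 13 mm farther back than shut.
Start: joints at [1.092, 0.628, 0.038, 1.517, -0.027, 0.996, -0.02], TCP at [0.261, -0.595, 0.231] pointing down, gripper open.
Joint ranges: [-3.06, 3.06], [-0.37, 2.12], [-1.25, 1.32], [0.18, 2.47], [-1.1, 4.24], [0.23, 1.98], [-2.94, 2.94]. Speed limits (rad/s): [2.57, 2.57, 3.14, 3.14, 3.14, 3.14, 3.14].

### API

Orientations are given as a rotation vector (axis times angle).
In Python, from plant import status, camera, calibration, robot gives the robot as it stands.
- The arm moves only by the tool send_rows, never from a script. Its argument "deltas" is a list that holds one entry, the list of rows, each a list of 6 numbers: the shift along the tool's x, y, z in cm, then the turn, a rotation vector about the tool's x, y, z in rad. In form: [[[tx, ty, tz, wx, wy, wz], ...]]. A call has 1 to 12 rows; each row is the pose to reach, as a shift and turn from the pose commanded when the call began, along the tool's axes at that moment; what a row does not reach only later rows make up. A row lasts 1/12 s, in which the tool goes at most 41.7 mm and 7.16 degrees, less where a joint would pass 70% of its speed; a pose out of reach is approached as far as the arm can. A call with a gripper value outside its range is refused whole. "gripper" is the finger opening in cm, from 0 to 8.54, set as the call begins (left out, the last holds). The fingers move at their own pace and stop on an object; "force" is the grip in N (left out, the last holds). Time passes only in rows, so rows that repeat a pose let the fingers close. It gives the time, the measured TCP pose, the force and the opening at its end, in the units of the state.
- status.read_state(): the state, without advancing time (a new reading comes with each control period).
- camera(name): name is "side" or "top"; returns (picture, depth): 400x640x3 uint8, red, green, blue; 400x640 float32, m along the optical axis (not along the pixel's ray), 0 where there is no reading.
- calibration(name): a dict with "K" (3x3 intrinsics, pixels), "D" ([k1, k2, p1, p2, k3] as OpenCV has them; the pictures are not rectified), "R" (3x3) and "t" (3): a world point X has camera coordinates R X + t. Camera axes: x right, y down, z forward; pixel columns grow to the right and rows downward; lengths in m; the calibration is good to about 2 mm. A picture is of the moment at which its call begins. calibration takes no time and is no camera call.
- robot.hand_in(): hands the job in, once; it reports no verdict.
The state is a dict: "clock": time; "joint_positions": joint angles; "qd": joint speeds; "joint_torque": joint torques, N m; "position": TCP position; "orientation": TCP orientation; "contact_force": force on the tool from outside, world axes, zero at the start; "ft_torque": the same for the moment, N m; "finger_gap": opening from 0.0 (shut) to 1.0 (fully open).
Only numpy, scipy, OpenCV 4.12 (cv2) and the standard library are available. Lean on these libraries where they do the work, as an engineer would, in place of code of your own. Each camera call takes 0.05 s, during which the arm holds its last target.

### The job

Two hinged ball-stud holders stand on the counter; work on the one whose spring clip pinches the pink retainer. Pull its black latch tab fully sideways against the spring, then lift the carrier arm off the ball by it until the socket is at least 5 cm higher than it sat, and finish holding the arm up there, still and without letting go, so that the underside of the retainer can be inspected. Do not touch the retainer, do not work the empty spare holder, and leave the other things on the counter where they are.

Things in the scene. Friction and masses are not known exactly. Their poses are not given: they have to be found in the camera images.
- holder: the retainer holder, fixed: aluminium base plate 260 x 80 x 12 mm, origin at the centre of its underside on the counter, z up. +x runs along it from the hinge (x = -100 mm) to the ball stud (x = +80, ball 27 mm, top 65 mm above the counter); +y is the way the latch opens. A steel arm 24 mm wide runs from the hinge to a 44 x 44 x 24 mm box socket over the ball (top at 71 mm)
- latch_tab (a point): in the black upright latch tab on the socket, 104 mm above the counter with the arm down (holder x = +80, y = 0 when shut). The tab is 24 mm along holder x, 12 mm thick along y, and stands from 78 to 126 mm above the counter on a steel slide plate (y -20 to +30 mm, top at 77.5 mm); both its y sides are free above the plate. Axes as the holder's with the arm down; turns with the arm
- latch (a joint): slide of the latch along holder +y, m: 0 shut, 0.014 fully open at its stop. A spring shuts it: about 2.8 N at 0, 6 N at 0.014 (a compliant arm gives way some mm). A keeper blocks the arm under the ball until the latch is open by about 0.008; it rides on the arm, so keep it open for the first 30 mm of lift
- hinge (a point): midpoint of the carrier arm's hinge axis, which is horizontal along holder y, 55 mm above the counter, at holder x = -100 mm (180 mm from the latch tab); it does not move
- carrier (a joint): angle of the carrier arm, rad: 0 down on the ball, growing as the ball end rises about the hinge, stop at 0.9; 0.28 is 50 mm of rise at the socket. The hinge is free: the arm (about 0.27 kg with latch and retainer) falls when let go. The tab tips back toward the hinge by this angle (a pinch on its y faces may stay upright and let it pivot)
- socket (a point): middle of the socket's open underside on the carrier arm, 180 mm from the hinge, 47 mm above the counter with the arm down
- retainer: the pink acrylic retainer, a horseshoe plate about 45 x 58 x 10 mm pinched flat in the spring clip on top of the carrier arm; origin at holder x = -38 mm, 76 mm above the counter (118 mm from the latch tab, toward the hinge). It moves with the arm and must not be touched
- spare_holder: an equal holder whose clip is empty, same frame as holder; not to be worked
- spare_latch (a joint): latch slide of the spare holder, m, 0 shut
- spare_carrier (a joint): arm angle of the spare holder, rad, 0 down
- hemostat: gold-toned hemostat lying flat, 140 x 64 x 9 mm, origin under its middle; leave alone
- finger_rest: violet silicone finger rest, 70 x 36 x 28 mm, origin under its centre; leave alone
- gauge: steel sliding measuring gauge lying flat, 120 x 55 x 9 mm, origin under its beam; leave alone
- tin: round aluminium tin, 62 mm across, 26 mm high, origin under its centre, standing between the two holders; leave alone
- cast: cream plaster dental cast, 60 x 65 x 33 mm, origin under its centre; leave alone
- bracket_tray: white compartment tray 90 x 70 x 18 mm, origin under its centre; leave alone

How it is judged:
On the way, in this order (a step that is already met when the one before it is completed fails the run):
1. the latch is pulled aside while the arm is still down on the ball (value of joint latch above 0.007 m and value of joint carrier below 0.03 rad), for 0.1 s.
2. the arm is raised clear of the ball in the robot's fingers (value of joint carrier above 0.25 rad and contact force between the fingers and carrier above 0.3 N), for 0.2 s.
At the end, for the whole second after the job is handed in: the carrier arm stands at more than 0.25 rad (socket at least 45 mm above its seat), still to 0.08 rad/s, held by the robot's fingers (contact above 0.3 N on the arm or its latch) (all of step 2 and velocity of joint carrier between -0.08 and 0.08 rad/s); the arm keeps its last pose, push and grip.
It fails at once if the retainer is touched by the robot (over 1 N) (contact force between any of the fingers, the arm and retainer above 1 N).
It fails at once if the spare holder is worked (latch over 4 mm or arm over 0.05 rad) (value of joint spare_latch above 0.004 m or value of joint spare_carrier above 0.05 rad).
It fails at once if a bystander is moved by more than 20 mm (distance of any of hemostat, finger_rest, gauge, tin, cast, bracket_tray from where it was at the start of the episode above 0.02 m).
It also fails if it takes over 35 s, if anything falls off the work surface, if the arm or the gripper's body presses on something with over 40 N, if the wrist force passes 120 N, or if a joint passes its speed limit or range.

## Working session

There is one attempt and no reset: what is moved stays moved. The work goes in short steps, Python scripts to look and compute and a tool call to move; the robot and the scene stay as the last step left them, time stands still between calls to the robot, and variables do not carry over. Pictures are saved under pics/ and viewed, and the job is handed in when it is done.

Besides the shell and the picture viewer there is one more tool, called after ">>>" as name(argument=value, ...) on one line, values as JSON. send_rows: Moves the arm, as the interface text tells. Its arguments: {"type":"object","properties":{"deltas":{"type":"array","items":{"type":"array","items":{"type":"array","items":{"type":"number"}}}},"gripper":{"type":"number"},"force":{"type":"number"}},"required":["deltas"]}

```bash
mkdir -p pics; ls; python3 - <<'E'
from plant import status, camera, calibration, robot
import cv2, numpy as np
s=status.read_state(); print(s)
for n in ("top","side"):
    p,d=camera(n); c=calibration(n); np.savez(f"{n}0.npz",p=p,d=d,**{k:np.array(c[k]) for k in c})
    cv2.imwrite(f"pics/{n}0.png",p[:,:,::-1]); print(n,c)
print(robot.grasp_offset)
E
```

```text
pics
{'clock': 0.0, 'joint_positions': array([ 1.0922004 ,  0.62930994,  0.03843019,  1.51836742, -0.02702643,
        0.99628116, -0.02001265]), 'qd': array([-1.04176346e-03,  4.65289164e-05, -2.01855362e-03,  7.38564665e-04,
       -4.07096928e-04, -1.44323361e-03,  8.18303944e-04]), 'joint_torque': array([ 9.50051071e-04, -5.63395286e+01,  1.22620057e+00, -1.93439215e+01,
        1.09399142e-02,  1.06452414e-02, -7.36993570e-06]), 'position': array([ 0.26055512, -0.59482031,  0.23041249]), 'orientation': array([-3.07314697e+00, -6.43426340e-01,  5.84545869e-04]), 'contact_force': array([0.59016352, 0.39847719, 0.31023344]), 'ft_torque': array([-0.03307665,  0.01112847,  0.00428412]), 'finger_gap': 1.0043681645539289}
top {'K': array([[395.18279094,   0.        , 321.71617373],
       [  0.        , 395.18279094, 195.86445882],
       [  0.        ,   0.        ,   1.        ]]), 'D': array([-0.07294474,  0.        ,  0.        ,  0.        ,  0.        ]), 'R': array([[ 0.02555387, -0.99945156, -0.02106141],
       [-0.99100752, -0.02255865, -0.13189089],
       [ 0.13134344,  0.02424234, -0.99104047]]), 't': array([0.00298825, 0.56721453, 1.02668042])}
side {'K': array([[426.28667264,   0.        , 310.56273327],
       [  0.        , 426.28667264, 206.09687881],
       [  0.        ,   0.        ,   1.        ]]), 'D': array([0.0271842, 0.       , 0.       , 0.       , 0.       ]), 'R': array([[ 0.80401801, -0.59457151,  0.00630603],
       [-0.38703119, -0.5313609 , -0.75356649],
       [ 0.45139994,  0.6034404 , -0.65734145]]), 't': array([-0.44901136,  0.27548721,  1.18191804])}
-0.0187
```

View pics/top0.png

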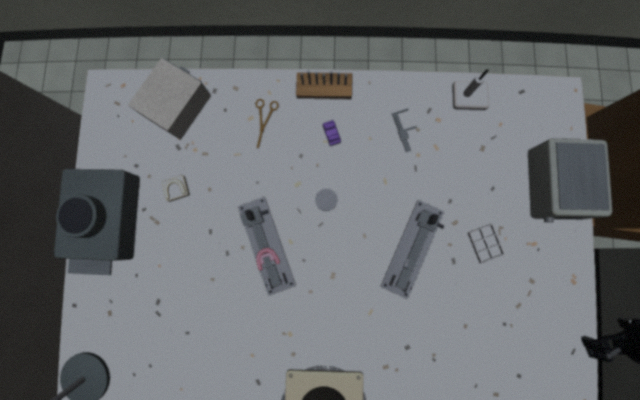

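View pics/side0.png

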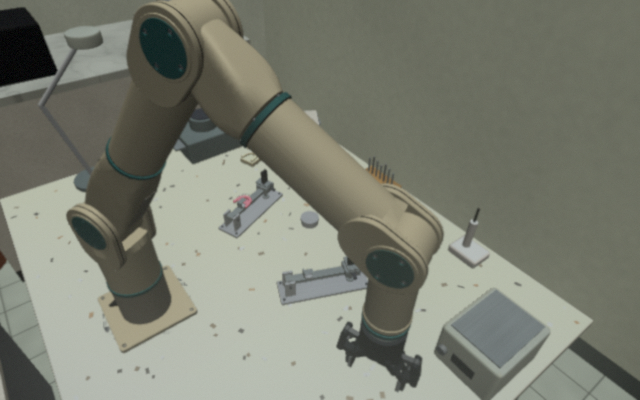

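Top view: the target holder with the pink retainer is at the left. It runs from about (280,290), the hinge, to (252,205), the stud. The spare is at the right, with the tin between them at (326,200). I'll enlarge this area.

```bash
cat > h.py <<'E'
import numpy as np, cv2
def load(n,i=0): return np.load(f"{n}{i}.npz")
def ray(c,u,v):
    p=cv2.undistortPoints(np.array([[[u,v]]],float),c['K'],c['D'])[0,0]
    d=c['R'].T@np.array([p[0],p[1],1]); o=-c['R'].T@c['t']; return o,d
def atz(c,u,v,z):
    o,d=ray(c,u,v); return o+d*(z-o[2])/d[2]
def bydepth(c,u,v):
    o,d=ray(c,u,v); return o+d*c['d'][int(round(v)),int(round(u))]
def proj(c,X):
    r,_=cv2.Rodrigues(c['R']); return cv2.projectPoints(np.array(X,float).reshape(-1,1,3),r,c['t'],c['K'],c['D'])[0][:,0]
def crop(c,u0,v0,w,h,f,name):
    im=c['p'][v0:v0+h,u0:u0+w,::-1]; im=cv2.convertScaleAbs(cv2.resize(im,None,fx=f,fy=f,interpolation=cv2.INTER_CUBIC),alpha=1.3)
    cv2.imwrite(f"pics/{name}.png",im)
E
python3 - <<'E'
from h import *
crop(load("top"),220,185,100,120,5,"topcrop"); crop(load("side"),200,150,100,100,6,"sidecrop")
E
```

```text
(no output)
```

View pics/topcrop.png

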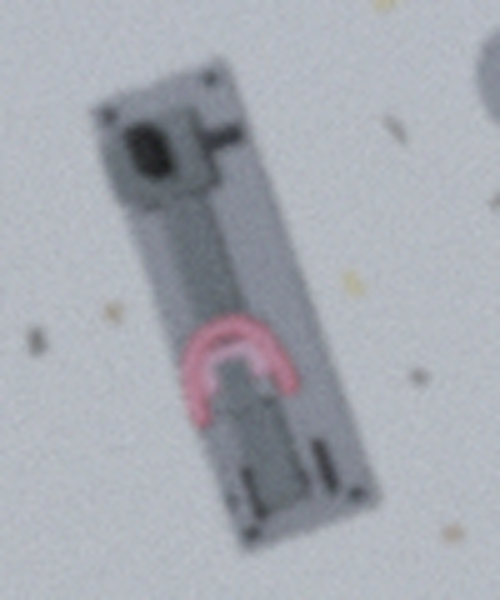

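View pics/sidecrop.png

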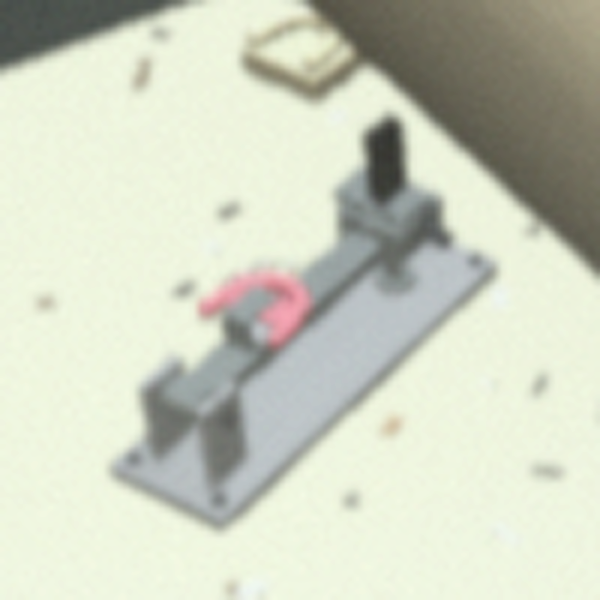

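```bash
python3 - <<'E'
from h import *
from scipy.optimize import least_squares
T=load("top");S=load("side")
top=np.array([[95,110],[225,60],[380,505],[245,550]])/5+[220-.4,185-.4]
side=np.array([[495,268],[220,528],[112,468]])/6+[200-.4,150-.4]
P=np.array([atz(T,*p,.012)[:2] for p in top]); print("top",P, [np.linalg.norm(P[i]-P[i-1]) for i in range(4)])
Q=np.array([atz(S,*p,.012)[:2] for p in side]); print("side",Q)
L=np.array([[.13,.04],[.13,-.04],[-.13,-.04],[-.13,.04]])
def W(x,L):
    c,s=np.cos(x[2]),np.sin(x[2]); return L@np.array([[c,s],[-s,c]])+x[:2]
for nm,A,B in (("top",P,L),("side",Q,L[[1,2,3]]),("both",np.r_[P,Q],L[[0,1,2,3,1,2,3]])):
    r=least_squares(lambda x:(W(x,B)-A).ravel(),[.45,.15,.2]); print(nm,r.x,r.cost); print(r.fun.round(4))
x=r.x; np.save("pose.npy",x)
def hw(p): p=np.atleast_2d(p).astype(float); return np.c_[W(x,p[:,:2]),p[:,2]]
pts=[[.08,0,.126],[.08,0,.078],[-.038,0,.08],[-.1,0,.055],[.08,.03,.0775],[.08,-.02,.0775]]
print(hw(pts)); 
print("T",((proj(T,hw(pts))-[219.6,184.6])*5).round()); print("S",((proj(S,hw(pts))-[199.6,149.6])*6).round())
# depth on tab
for u,v in ((249.6,215),(250.5,216)): print(bydepth(T,u,v))
E
```

```text
top [[0.53513914 0.24678094]
 [0.56471292 0.17550762]
 [0.32514892 0.08139446]
 [0.29899453 0.15348522]] [np.float64(0.2539062203770117), np.float64(0.07716537985675934), np.float64(0.2573872476979728), np.float64(0.07668852696515631)]
side [[0.55968785 0.17375036]
 [0.32043739 0.078255  ]
 [0.29540462 0.15354275]]
top [0.43099888 0.16429206 0.37490134] 1.5861754613170348e-05
[ 0.0022  0.0023  0.0019 -0.0008 -0.0005 -0.0019 -0.0036  0.0004]
side [0.4272888  0.16345232 0.37474704] 1.2473856613929025e-05
[ 0.0032  0.0001  0.0005  0.0004 -0.0037 -0.0005]
both [0.42942024 0.16391786 0.37380564] 4.068386241065444e-05
[ 0.0007  0.0018  0.0003 -0.0014 -0.0021 -0.0022 -0.0052  0.0002  0.0054
  0.0004  0.0026  0.001  -0.0016  0.0001]
[[0.5038958  0.19313074 0.126     ]
 [0.5038958  0.19313074 0.078     ]
 [0.39404436 0.15004175 0.08      ]
 [0.3363258  0.12740177 0.055     ]
 [0.49294097 0.22105907 0.0775    ]
 [0.51119902 0.17451185 0.0775    ]]
T [[146. 151.]
 [165. 159.]
 [238. 376.]
 [285. 488.]
 [111. 179.]
 [202. 146.]]
S [[386. 131.]
 [391. 199.]
 [261. 308.]
 [193. 406.]
 [350. 182.]
 [419. 211.]]
[0.5037139  0.19157867 0.12445978]
[0.50113617 0.18879034 0.12653718]
```

Corner fits from the two views agree to about 3 mm, and both the depth reading and the projections confirm the tab at about (0.503, 0.192, top 0.126). Next I'll compute the approach.

```bash
cat >> h.py <<'E'
from scipy.spatial.transform import Rotation as Ro
pose=np.array([0.43,0.1639,0.3745])
def HW(p):
    c,s=np.cos(pose[2]),np.sin(pose[2]); M=np.array([[c,-s,0],[s,c,0],[0,0,1]]); return M@np.array(p)+[pose[0],pose[1],0]
def goal(sgn,th=0):
    c,s=np.cos(pose[2]),np.sin(pose[2]); y=sgn*np.array([-s,c,0]); z=np.array([0,0,-1.]); return Ro.from_matrix(np.c_[np.cross(y,z),y,z])
def delta(P,R,Pg,Rg):
    return np.r_[R.inv().apply(Pg-P)*100,(R.inv()*Rg).as_rotvec()]
E
python3 - <<'E'
from h import *
from plant import status
s=status.read_state(); R=Ro.from_rotvec(s['orientation']); print(R.as_matrix().round(3))
g=HW([.08,0,.0]); print(g)
for sg in (1,-1): print(sg, delta(s['position'],R,np.array([g[0],g[1],.24]),goal(sg)).round(3))
E
```

```text
[[ 0.916  0.401 -0.001]
 [ 0.401 -0.916  0.002]
 [-0.    -0.002 -1.   ]]
[0.50445525 0.19316458 0.        ]
1 [ 5.3954e+01 -6.2401e+01 -8.4600e-01 -0.0000e+00 -3.0000e-03 -3.1030e+00]
-1 [ 5.3954e+01 -6.2401e+01 -8.4600e-01 -2.0000e-03  0.0000e+00  3.8000e-02]
```

>>> send_rows(deltas=[[[2.25, -2.6, -0.3, 0, 0, 0], [4.5, -5.2, -0.6, 0, 0, 0], [6.75, -7.8, -0.8, 0, 0, 0], [9, -10.4, -0.8, 0, 0, 0], [11.25, -13, -0.8, 0, 0, 0], [13.5, -15.6, -0.8, 0, 0, 0], [15.75, -18.2, -0.8, 0, 0, 0], [18, -20.8, -0.8, 0, 0, 0], [20.25, -23.4, -0.8, 0, 0, 0], [22.5, -26, -0.8, 0, 0, 0], [24.75, -28.6, -0.8, 0, 0, 0], [27, -31.2, -0.8, 0, 0, 0]]], gripper=5, force=40)

```text
clock: 1.1
position: [0.3829, -0.1996, 0.2392]
orientation: [-3.075, -0.643, 0.0]
contact_force: [0.2, -0.1, 0.1]
finger_gap: 0.586
```

>>> send_rows(deltas=[[[2.25, -2.6, 0, 0, 0, 0], [4.5, -5.2, 0, 0, 0, 0], [6.75, -7.8, 0, 0, 0, 0], [9, -10.4, 0, 0, 0, 0], [11.25, -13, 0, 0, 0, 0], [13.5, -15.6, 0, 0, 0, 0.01], [15.75, -18.2, 0, 0, 0, 0.02], [18, -20.8, 0, 0, 0, 0.03], [20.25, -23.4, 0, 0, 0, 0.038], [22.5, -26, 0, 0, 0, 0.038], [24.75, -28.6, 0, 0, 0, 0.038], [27, -31.2, 0, 0, 0, 0.038]]])

```text
clock: 2.1
position: [0.5051, 0.1944, 0.2391]
orientation: [3.086, 0.586, -0.001]
contact_force: [0.5, 0.2, 0.1]
finger_gap: 0.588
```

>>> send_rows(deltas=[[[0, 0, 0, 0, 0, 0], [0, 0, 0, 0, 0, 0], [0, 0, 0, 0, 0, 0]]])

```text
clock: 2.35
position: [0.5046, 0.1919, 0.2388]
orientation: [3.085, 0.585, -0.002]
contact_force: [-0.5, -0.2, 0.9]
finger_gap: 0.589
```

```bash
cat > m.py <<'E'
from h import *
from plant import status
def now(zg,off=0,v=True):
    s=status.read_state(); R=Ro.from_rotvec(s['orientation']); g=HW([.08,off,zg])
    print(s['clock'],s['position'].round(4),s['contact_force'].round(2),s['finger_gap'],s['joint_positions'].round(2))
    print("delta",delta(s['position'],R,g,goal(-1)).round(3))
E
python3 - <<'E'
from m import *
from plant import camera,calibration
now(.24)
for n in ("top","side"):
    p,d=camera(n); c=calibration(n); np.savez(f"{n}1.npz",p=p,d=d,**{k:np.array(c[k]) for k in c})
    cv2.imwrite(f"pics/{n}1.png",p[:,:,::-1])
E
```

```text
2.35 [0.5046 0.1919 0.2388] [-0.46 -0.23  0.89] 0.589318828794016 [-0.35  0.46 -0.09  1.81  0.05  0.87 -1.67]
delta [ 0.032 -0.122 -0.12   0.001  0.002  0.   ]
```

View pics/side1.png

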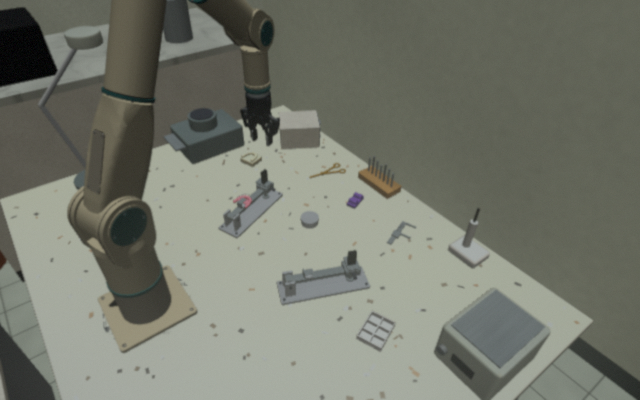

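View pics/top1.png

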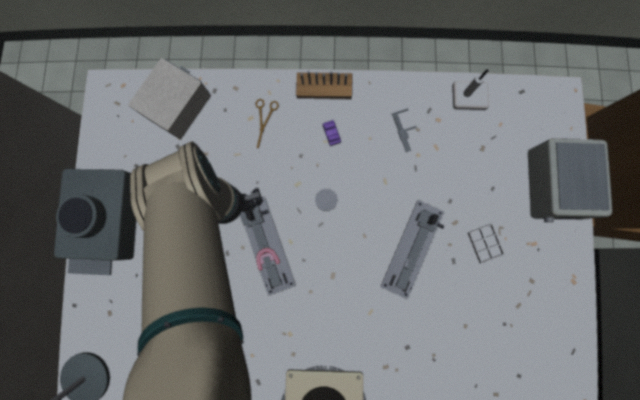

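The side view shows the gripper above the tab and pointing down. In the top view the hand is at about (255,200), over the stud end, and nothing has been disturbed. Descending.

>>> send_rows(deltas=[[[0, -0.1, 2, 0, 0, 0], [0, -0.1, 4, 0, 0, 0], [0, -0.1, 6, 0, 0, 0], [0, -0.1, 8, 0, 0, 0], [0, -0.1, 9.5, 0, 0, 0], [0, -0.1, 11, 0, 0, 0], [0, -0.1, 12, 0, 0, 0], [0, -0.1, 13, 0, 0, 0], [0, -0.1, 14, 0, 0, 0], [0, -0.1, 14.8, 0, 0, 0], [0, -0.1, 15, 0, 0, 0], [0, -0.1, 15, 0, 0, 0]]])

```text
clock: 3.45
position: [0.5045, 0.1936, 0.0889]
orientation: [3.086, 0.585, -0.001]
contact_force: [-0.3, 0.3, 0.1]
finger_gap: 0.588
```

```bash
python3 - <<'E'
from m import *
from plant import camera,calibration
now(.088)
for n in ("top","side"):
    p,d=camera(n); c=calibration(n); np.savez(f"{n}2.npz",p=p,d=d,**{k:np.array(c[k]) for k in c})
crop(load("top",2),210,165,100,120,5,"topcrop2"); crop(load("side",2),220,130,80,80,7,"sidecrop2")
E
```

```text
3.45 [0.5045 0.1936 0.0889] [-0.29  0.32  0.1 ] 0.5877207655243136 [-0.37  0.68 -0.07  1.94  0.09  0.52 -1.7 ]
delta [-0.021  0.035  0.087  0.     0.001  0.   ]
```

View pics/sidecrop2.png

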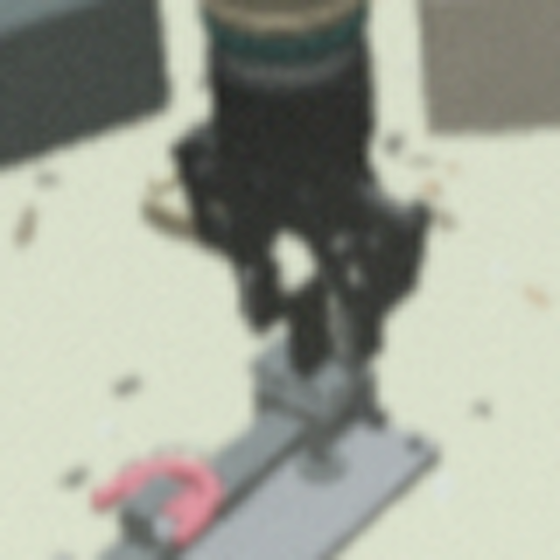

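View pics/topcrop2.png

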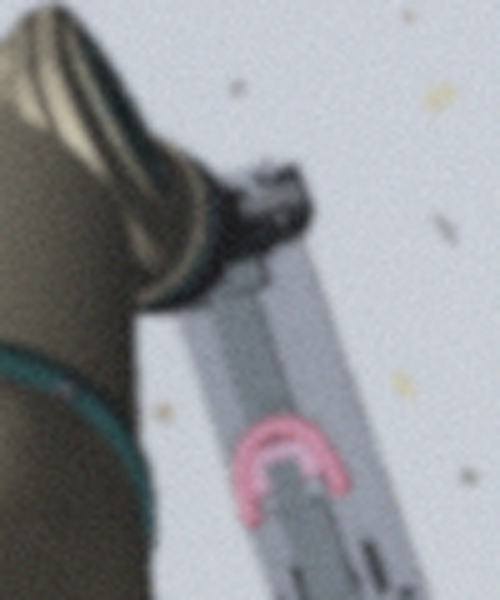

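The side crop shows the tab at about (310,310), standing between the two fingers, with the retainer well clear. Closing now.

>>> send_rows(deltas=[[[0, 0, 0, 0, 0, 0], [0, 0, 0, 0, 0, 0], [0, 0, 0, 0, 0, 0], [0, 0, 0, 0, 0, 0], [0, 0, 0, 0, 0, 0], [0, 0, 0, 0, 0, 0], [0, 0, 0, 0, 0, 0], [0, 0, 0, 0, 0, 0], [0, 0, 0, 0, 0, 0], [0, 0, 0, 0, 0, 0]]], gripper=0, force=45)

```text
clock: 4.38
position: [0.5043, 0.1961, 0.09]
orientation: [-3.084, -0.587, -0.001]
contact_force: [-3.4, 4.3, 4.0]
finger_gap: 0.128
```

The gap is about 11 mm, so the tab is gripped. It sits about 2.5 mm further toward +y than I commanded. Pulling the latch along holder +y, which is tool −y.

>>> send_rows(deltas=[[[0, -0.2, 0, 0, 0, 0], [0, -0.4, 0, 0, 0, 0], [0, -0.6, 0, 0, 0, 0], [0, -0.8, 0, 0, 0, 0], [0, -1.0, 0, 0, 0, 0], [0, -1.2, 0, 0, 0, 0], [0, -1.4, 0, 0, 0, 0], [0, -1.6, 0, 0, 0, 0], [0, -1.75, 0, 0, 0, 0], [0, -1.9, 0, 0, 0, 0], [0, -1.9, 0, 0, 0, 0], [0, -1.9, 0, 0, 0, 0]]])

```text
clock: 5.38
position: [0.4994, 0.2084, 0.0899]
orientation: [3.084, 0.582, 0.002]
contact_force: [1.7, -5.2, 6.1]
finger_gap: 0.137
```

```bash
python3 - <<'E'
from m import *
s=status.read_state();now(.088)
yh=np.array([-np.sin(.3745),np.cos(.3745),0]); xh=np.array([np.cos(.3745),np.sin(.3745),0])
d=s['position']-np.array([.5043,.1961,.09]); print(d@yh,d@xh,d[2], s['contact_force']@yh,s['contact_force']@xh)
E
```

```text
5.3833 [0.4994 0.2084 0.0899] [ 1.7  -5.22  6.09] 0.13745322850641364 [-0.41  0.68 -0.06  1.94  0.08  0.52 -1.73]
delta [-8.300e-02  1.605e+00  1.990e-01  4.000e-03 -1.000e-03 -2.000e-03]
0.013268033428646362 -7.344935860575991e-05 -6.954688035301637e-05 -5.475090626881473 -0.3301850969816846
```

Latch open about 13.3 mm with 5.5 N of spring force, as the data say it should be. A full tilt with the arm would take joint 6 below its range, by a planar estimate, so I'll lift along the arc with only a small tilt and let the tab pivot in the pads.

```bash
python3 - <<'E'
import numpy as np
# tool x=holder x, tool z down; grasp pt rel hinge
gx,gz=.180,.109-.055
for th in np.arange(.03,.37,.03):
    t=th*.3
    X=gx*np.cos(th)-gz*np.sin(th); Z=gx*np.sin(th)+gz*np.cos(th)
    px=X+.0187*np.sin(t); pz=Z-.0187*np.cos(t)
    print(round(th,2),((px-gx)*100).round(2),(-(pz-(gz-.0187))*100).round(2),round(t,3))
E
```

```text
0.03 -0.15 -0.54 0.009
0.06 -0.32 -1.07 0.018
0.09 -0.51 -1.6 0.027
0.12 -0.71 -2.12 0.036
0.15 -0.92 -2.63 0.045
0.18 -1.16 -3.14 0.054
0.21 -1.4 -3.64 0.063
0.24 -1.66 -4.13 0.072
0.27 -1.94 -4.61 0.081
0.3 -2.23 -5.09 0.09
0.33 -2.54 -5.55 0.099
0.36 -2.85 -6.01 0.108
```

>>> send_rows(deltas=[[[0, -0.1, 0, 0, 0, 0], [0, -0.2, 0, 0, 0, 0], [-0.08, -0.2, -0.27, 0, 0.005, 0], [-0.15, -0.2, -0.54, 0, 0.009, 0], [-0.23, -0.2, -0.8, 0, 0.013, 0], [-0.32, -0.2, -1.07, 0, 0.018, 0], [-0.51, -0.2, -1.6, 0, 0.027, 0], [-0.71, -0.2, -2.12, 0, 0.036, 0], [-0.92, -0.2, -2.63, 0, 0.045, 0], [-1.16, -0.2, -3.14, 0, 0.054, 0], [-1.16, -0.2, -3.14, 0, 0.054, 0], [-1.16, -0.2, -3.14, 0, 0.054, 0]]])

```text
clock: 6.38
position: [0.4884, 0.2056, 0.1209]
orientation: [-3.08, -0.579, -0.087]
contact_force: [4.7, -6.0, -2.4]
finger_gap: 0.132
```

```bash
python3 - <<'E'
from m import *
from plant import camera,calibration
now(.088)
for n in ("side",):
    p,d=camera(n); c=calibration(n); np.savez(f"{n}3.npz",p=p,d=d,**{k:np.array(c[k]) for k in c})
crop(load("side",3),200,110,100,120,5,"sidecrop3")
E
```

```text
6.3833 [0.4884 0.2056 0.1209] [ 4.66 -5.96 -2.43] 0.13203070326858451 [-0.42  0.6  -0.06  2.01  0.09  0.48 -1.74]
delta [ 8.630e-01  1.726e+00  3.353e+00  4.000e-03 -5.600e-02 -3.000e-03]
```

View pics/sidecrop3.png

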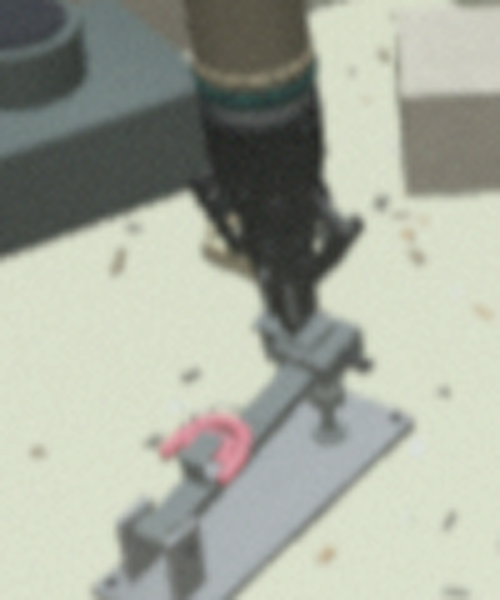

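The arm is clearly off the ball, whose stud shows at about (328,400), and follows the fingers. Continuing to about 0.36 rad.

>>> send_rows(deltas=[[[-0.11, 0, -0.25, 0, 0.005, 0], [-0.22, 0, -0.5, 0, 0.009, 0], [-0.34, 0, -0.75, 0, 0.013, 0], [-0.47, 0, -1.0, 0, 0.018, 0], [-0.59, 0, -1.25, 0, 0.022, 0], [-0.72, 0, -1.5, 0, 0.027, 0], [-0.85, 0, -1.75, 0, 0.031, 0], [-0.98, 0, -2.0, 0, 0.036, 0], [-1.12, 0, -2.25, 0, 0.04, 0], [-1.26, 0, -2.5, 0, 0.045, 0], [-1.4, 0, -2.75, 0, 0.05, 0], [-1.53, 0, -2.96, 0, 0.054, 0]]])

```text
clock: 7.43
position: [0.4728, 0.1995, 0.1495]
orientation: [-3.067, -0.576, -0.17]
contact_force: [5.1, -5.5, -4.2]
finger_gap: 0.137
```

>>> send_rows(deltas=[[[0, 0, 0, 0, 0, 0], [0, 0, 0, 0, 0, 0], [0, 0, 0, 0, 0, 0], [0, 0, 0, 0, 0, 0], [0, 0, 0, 0, 0, 0], [0, 0, 0, 0, 0, 0]]])

```text
clock: 7.93
position: [0.4728, 0.1995, 0.1494]
orientation: [-3.067, -0.576, -0.169]
contact_force: [4.8, -6.5, -2.9]
finger_gap: 0.133
```

```bash
python3 - <<'E'
from m import *
from plant import camera,calibration
now(.088)
for n in ("side","top"):
    p,d=camera(n); c=calibration(n); np.savez(f"{n}4.npz",p=p,d=d,**{k:np.array(c[k]) for k in c})
    cv2.imwrite(f"pics/{n}4.png",p[:,:,::-1])
crop(load("side",4),200,110,100,120,5,"sidecrop4")
print(np.abs(status.read_state()['qd']).max())
# predicted socket top corner etc at angles
c=load("side",4)
for th in (.25,.3,.36,.4):
    f=lambda x,y,z: HW([-.1+(x+.1)*np.cos(th)-(z-.055)*np.sin(th),y,.055+(x+.1)*np.sin(th)+(z-.055)*np.cos(th)])
    print(th,((proj(c,[f(.102,-.022,.047),f(.102,-.022,.071),f(.058,-.022,.047),f(.058,-.022,.071)])-[199.6,109.6])*5).round().tolist())
E
```

```text
7.9333 [0.4728 0.1995 0.1494] [ 4.83 -6.52 -2.89] 0.13345090840218268 [-0.43  0.51 -0.05  2.08  0.09  0.44 -1.75]
delta [ 2.033e+00  1.716e+00  6.404e+00  4.000e-03 -1.090e-01 -3.000e-03]
0.0018895973706547103
0.25 [[366.0, 340.0], [359.0, 317.0], [330.0, 385.0], [323.0, 363.0]]
0.3 [[363.0, 331.0], [355.0, 309.0], [328.0, 378.0], [319.0, 356.0]]
0.36 [[359.0, 319.0], [350.0, 299.0], [325.0, 369.0], [315.0, 349.0]]
0.4 [[356.0, 312.0], [346.0, 293.0], [322.0, 364.0], [311.0, 344.0]]
```

View pics/sidecrop4.png

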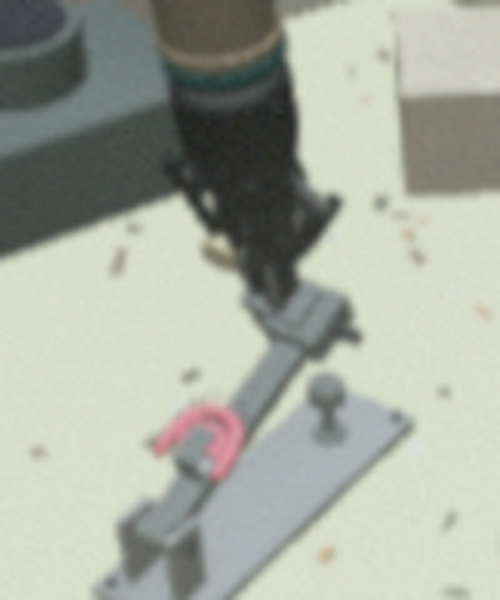

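View pics/top4.png

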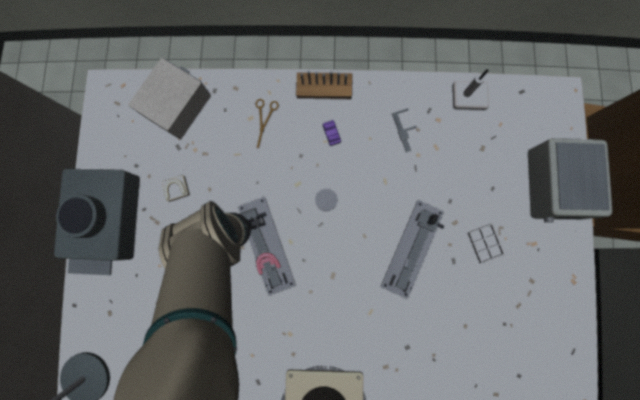

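The ball is clear of the socket at about (327,390). The socket's top far corner is at about (350,300), which matches the projection for 0.36 rad. The arm is still, the grip holds and the bystanders haven't moved. Handing in.

```bash
python3 -c "
from plant import robot,status
print(robot.hand_in()); s=status.read_state(); print(s['clock'],s['position'],s['finger_gap'])"
```

```text
the job is handed in; nothing more can be done
None
the job is handed in; nothing more can be done
```

I gripped the black latch tab on the pink-retainer holder and pulled it open. I then lifted the arm off the ball, still holding the tab, and handed the job in with the arm held up. No verdict was reported.

- **Latch:** it opened about 13.3 mm with 5.5 N of spring force, measured from the tool's movement while the arm was still down. I kept it pulled for the whole lift.
- **Lift:** the arm stands at about 0.36 rad, judged from the side picture and the tool's rise of 59 mm, which is consistent. That puts the socket roughly 6 cm above its seat, with the ball visibly clear.
- **Hold:** the robot was still (joint speeds under 0.002 rad/s) and gripping the tab at about 11 mm opening with a 45 N grip setting. I handed in shortly after 7.93 s on the clock.
- **Left alone:** nothing touched the retainer in any view I took. In the last top picture the spare holder and the other things look where they started.

Two small disagreements:
- **Tab position:** the tab was about 2.5 mm further toward +y than I had measured, so I pulled that much further.
- **Tool tilt:** by my estimate, tilting the tool fully with the arm would have passed joint 6's range. I tilted it only about 0.11 rad and let the tab pivot in the pads.

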